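Shift the feed gearbox into third

ROBOT

A 6-joint arm with a two-finger parallel gripper is mounted at the origin on the work surface. World frame = base frame: x ahead of the robot, y to its left, z up, the work surface at z = 0. Lengths are in m, angles in rad, forces in N, time in s.
With the tool pointing down it reaches from about 0.35 to 0.775 m from the base axis. Payload 7.3 kg.
Tool frame: the origin (TCP) lies at the very end of the fingers, on their centre line; the grasp point (between the pads) lies 19 mm behind it (robot.pinch_z is the distance from the TCP to the grasp point, in m); z points along the fingers, y is the line along which they close (so a half turn about z gives the same grasp; the last joint's range is limited). The gripper opens to 92 mm and grips with 3 to 60 N. Pads are 19 mm wide; open, the fingers measure 130 mm over their backs; the gripper's body (75 mm by 190 mm) begins 47 mm behind the grasp point.
Start: joints at [-1.298, 0.342, 1.524, -0, 1.275, -0.146], TCP at [0.214, -0.48, 0.19] pointing down, gripper open.
Joint ranges: [-2.53, 2.53], [-0.77, 2.02], [0.04, 2.7], [-1, 4.14], [0.28, 2.66], [-3.11, 3.11]. Speed limits (rad/s): [2.57, 2.57, 3.14, 3.14, 3.14, 3.14].

INTERFACE

Orientations are given as [roll, pitch, yaw] about the fixed x, y, z axes, in that order (R = Rz(yaw) Ry(pitch) Rx(roll)).
In Python, from cell import robot gives the robot as it stands.
- The arm moves only by the tool move_arm, never from a script. Its argument "motion" is a list of rows, each a list of 6 numbers: the shift along the tool's x, y, z in units of 0.1 m (1.0 is 0.1 m), then the turn, a rotation vector about the tool's x, y, z in units of pi rad (1.0 is pi rad). In form: [[dx, dy, dz, rx, ry, rz], ...]. A call has 1 to 12 rows; each row is the pose to reach, as a shift and turn from the pose commanded when the call began, along the tool's axes at that moment, turning the shorter way round; what a row does not reach only later rows make up. A row lasts 1/8 s, in which the tool goes at most 62.5 mm and 10.7 degrees, less where a joint would pass 70% of its speed; a pose out of reach is approached as far as the arm can. A call with a number of a shift or a turn outside -1 to 1 is refused whole. A call with a gripper value outside its range is refused whole. "fingers" is the opening, from -1 (shut) to 1 (fully open), set as the call begins (left out, the last holds). The fingers move at their own pace and stop on an object; "newtons" is the grip in N (left out, the last holds). Time passes only in rows, so rows that repeat a pose let the fingers close. It gives the time, the measured TCP pose, the force, the opening and the grip force at its end, in the units of the state.
- robot.observe(): the state, without advancing time (a new reading comes with each control period).
- robot.read_camera(name): name is "scene" or "top" or "wrist"; returns a dict with "image" (420x560x3 uint8, red, green, blue), "range_z" (420x560 float32, m along the optical axis (not along the pixel's ray), 0 where there is no reading), "vfov" (degrees; the focal length in pixels is half the picture's height over the tangent of half this angle, whatever the lens; pixels are square), "cx", "cy" (the principal point, pixels), "k1" (the pictures are not rectified: a ray, as slopes to the right and down, at radius r is drawn at 1 + k1 r^2 times it, then the intrinsics apply), "extrinsics" (4x4, takes a point from camera to world coordinates); the wrist camera has in their place "hand_eye" (4x4, takes a point from camera to tool coordinates, whose origin is the TCP and whose axes are the flange's). Camera axes: x right, y up, looking along -z (the intrinsics and any distortion apply to the point x, -y, -z); pixel columns grow to the right and rows downward; lengths in m; the calibration is good to about 2 mm. A picture is of the moment at which its call begins: read the wrist's pose just before it.
- robot.hand_in(): hands the job in; it is judged then, once.
The state is a dict: "time": time; "qpos": joint angles; "qvel": joint speeds; "joint_efforts": joint torques, N m; "tool_pos": TCP position; "tool_rot": TCP orientation; "contact_force": force on the tool from outside, world axes, zero at the start; "torque": the same for the moment, N m; "opening": finger opening in m; "grip_force": force on a finger pad.
Only numpy, scipy, OpenCV 4.12 (cv2) and the standard library are available. Lean on these libraries where they do the work, as an engineer would, in place of code of your own. Each camera call takes 0.05 s, during which the arm holds its last target. There are 200 camera calls.

TASK

Put the roller-feed gearbox into third: with the fingertips, push the red-knobbed gearstick along its left lane to the middle, push it across the H-gate to the right lane, then push it away from the robot until it is fully home in the third slot (three dots, far right), without letting it slip back into the fourth slot (four dots, near right). Only push the stick from outside, never take it between the fingers; leave it standing in third, and do not disturb the loose things lying about.

Things in the scene. Friction and masses are not known exactly. Their poses are not given: they have to be found in the camera images.
- gearbox: Green feed gearbox, bolted down. Housing 240 (x) by 200 (y) mm, deck 118 mm high. Origin at table height under the middle of the H-gate; x points away from the robot (turned by up to 0.35 rad of yaw), y left, z up. A motor lies behind it (to x 263, top at z 116 mm), a rubber roller sticks out on its right (to y -163, top at z 118 mm).
- gate (a point): Middle of the H-shaped opening, top of the aluminium gate plate (gearbox z 122 mm; plate 120 x 100 mm). Gearbox axes. Two lanes along x at y +18 mm (left) and -18 mm (right), 16 mm wide, ending at x +-32 mm; one cross slot along y at x 0, 20 mm wide. Black dots on the plate count the slots: 1 far left, 2 near left, 3 far right, 4 near right.
- knob (a point): Centre of the red ball knob (36 mm) of the gearstick, a 12 mm steel rod tilting about a pivot on the gearbox's z axis at z 20 mm, 180 mm from the knob centre. This z axis runs up the rod. It stays where it is left (about 1.7 N at the knob moves it); the gate's edges stop it. Knob at gearbox x = 180 sin F, y = -180 sin A cos F, z = 20 + 180 cos A cos F mm (A across, F forward).
- across (a joint): Sideways tilt A of the stick, rad: about -0.18 in the left lane (where it starts), +0.18 in the right lane (play about 0.02 either way). Positive is to the right, gearbox -y. 0.1 rad is 18 mm at the knob.
- forward (a joint): Fore-and-aft tilt F of the stick, rad: 0 in the cross slot (it can cross within about 0.04 of 0), +0.25 at the far end of slots 1 and 3, -0.25 at the near end of slots 2 and 4. Positive is away from the robot, gearbox +x. It starts anywhere from slot 2 to slot 1.
- third_slot (a point): Where the rod stands in the gate plate when fully home in the third slot (gearbox x +26, y -18, z 122 mm).
- ring: Loose wooden ring 40 mm across, 10 mm high, lying on the gearbox deck far left of the gate. Origin under its middle. Leave alone.
- screwdriver: Loose screwdriver, 160 mm long, yellow handle 26 mm thick, lying crosswise on the near edge of the gearbox deck (robot side of the gate). Leave alone.
- spool: Loose white spool, 60 mm across, 90 mm high, standing to the right of the gearbox. Origin under its middle. Leave alone.
- panel: Loose plywood panel with round holes, 200 x 130 x 6 mm, lying flat to the left of the gearbox. Leave alone.
- glue: Loose white glue bottle, 56 mm across, 150 mm high, right side of the bench. Origin under its middle. Leave alone.
- offcut: Loose wooden offcut 120 x 45 x 30 mm, left side of the bench. Leave alone.
- sanding_block: Loose cork block 100 x 60 x 35 mm, right side of the bench. Leave alone.

How it is judged:
By the outcome, as a careful person would: the job done as asked, in the order asked, and still so for the second after the job is handed in, with the robot touching nothing.
It also fails if it takes over 51 s, if anything falls off the work surface, if the arm or the gripper's body presses on something with over 40 N, if the wrist force passes 120 N, or if a joint passes its speed limit or range.

## Working session

There is one attempt and no reset: what is moved stays moved. The work goes in short steps, Python scripts to look and compute and a tool call to move; the robot and the scene stay as the last step left them, time stands still between calls to the robot, and variables do not carry over. Pictures are saved under pics/ and viewed, at most 10 in all, crops included, and the job is handed in when it is done.

Besides the shell and the picture viewer there is one more tool, called after "Emit:" as a command line: name --pt "numbers of a row" for each row, then --argument value for the rest. move_arm: Moves the arm, as the interface text tells. Shifts and turns lie within -1 to 1; 1 stands for 0.1 m of shift or pi rad of turn. Its arguments: {"type":"object","properties":{"motion":{"type":"array"},"fingers":{"type":"number"},"newtons":{"type":"number"}},"required":["motion"]}

```bash
mkdir -p pics; cat > h.py <<'E'
import numpy as np, cv2
from cell import robot
from scipy.spatial.transform import Rotation as R
def T_tool(s):
    T=np.eye(4); T[:3,:3]=R.from_euler('xyz',s['tool_rot']).as_matrix(); T[:3,3]=s['tool_pos']; return T
def cam(name):
    s=robot.observe(); c=robot.read_camera(name)
    c['E']=np.array(c['extrinsics']) if 'extrinsics' in c else T_tool(s)@np.array(c['hand_eye'])
    c['f']=c['image'].shape[0]/2/np.tan(np.radians(c['vfov'])/2)
    return c
def cloud(c):
    H,W=c['range_z'].shape; u,v=np.meshgrid(np.arange(W),np.arange(H))
    f=c['f'];K=np.array([[f,0,c['cx']],[0,f,c['cy']],[0,0,1.]])
    p=cv2.undistortPoints(np.stack([u,v],-1).reshape(-1,1,2).astype(float),K,np.array([c['k1'],0,0,0.])).reshape(H,W,2)
    z=c['range_z']; P=np.stack([p[...,0]*z,-p[...,1]*z,-z],-1)
    return P@c['E'][:3,:3].T+c['E'][:3,3]
def red(im):
    h=cv2.cvtColor(im,cv2.COLOR_RGB2HSV); return (((h[...,0]<8)|(h[...,0]>172))&(h[...,1]>150)&(h[...,2]>70))
def green(im):
    h=cv2.cvtColor(im,cv2.COLOR_RGB2HSV); return (h[...,0]>35)&(h[...,0]<95)&(h[...,1]>60)
def save(c,n): cv2.imwrite('pics/'+n,c['image'][...,::-1])
E
python3 - <<'E'
from h import *
print(robot.observe())
for n in ('top','scene'):
    c=cam(n); save(c,n+'0.png'); P=cloud(c); m=red(c['image'])&(c['range_z']>0)
    Q=P[m]; print(n,m.sum(),c['vfov'],c['k1'],c['E'][:3,3]); 
    if len(Q): print(np.median(Q,0),Q.min(0),Q.max(0))
    g=green(c['image'])&(P[...,2]>.1)&(P[...,2]<.13); G=P[g][:,:2]; print(g.sum(),cv2.minAreaRect(G.astype(np.float32)))
E
```

```text
{'time': 0.0, 'qpos': array([-1.29802631e+00,  3.42731613e-01,  1.52501055e+00,  2.17970430e-05,
        1.27541002e+00, -1.45995804e-01]), 'qvel': array([ 8.82165198e-04,  7.07448956e-04, -4.94617774e-05,  1.69743554e-03,
       -1.00662668e-03, -9.62768978e-04]), 'joint_efforts': array([ 6.98400145e-04, -4.31239271e+01, -2.44222051e+01,  7.17535196e-02,
        5.59863774e-02, -1.15131074e-04]), 'tool_pos': array([ 0.21338522, -0.47917065,  0.18894266]), 'tool_rot': array([-3.14005275e+00, -2.47497914e-04,  4.18759267e-01]), 'contact_force': array([-0.23656741,  0.60040586, -0.64802027]), 'torque': array([-0.02699984,  0.01239513, -0.00950992]), 'grip_force': 0.0, 'opening': 0.0919521368976072}
top 86 45.64719940818145 -0.05169178708979618 [ 0.4415651  -0.01172368  1.55034867]
[ 0.49473676 -0.09787414  0.21097681] [ 0.48148865 -0.10887958  0.20115144] [ 0.50858278 -0.08681509  0.22169323]
3455 ((0.5152938365936279, -0.125260129570961), (0.23882317543029785, 0.20070701837539673), 15.816705703735352)
scene 143 55.534151867324894 0.0019225637979569394 [ 1.34881265 -0.29423902  0.79069186]
[ 0.50556024 -0.10025868  0.20674362] [ 0.17197202 -0.11630011  0.00059429] [0.91079108 0.2474423  0.21898212]
3111 ((0.5935352444648743, -0.1357395350933075), (0.384089857339859, 0.26143211126327515), 15.8283109664917)
```

```bash
python3 - <<'E'
import cv2
a=cv2.imread('pics/top0.png'); b=cv2.imread('pics/scene0.png')
cv2.imwrite('pics/t0.png',cv2.resize(a[150:330,180:420],None,fx=3.3,fy=3.3,interpolation=3))
E
```

```text
(no output)
```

View pics/top0.png

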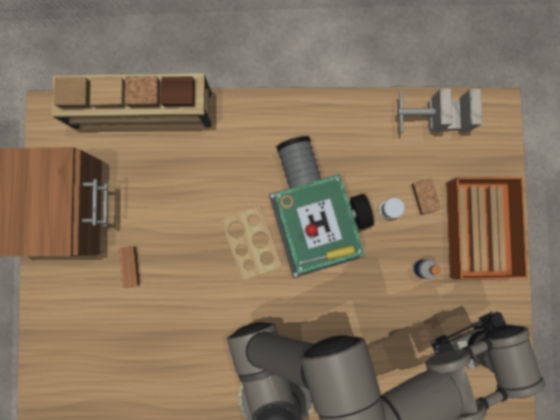

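View pics/scene0.png

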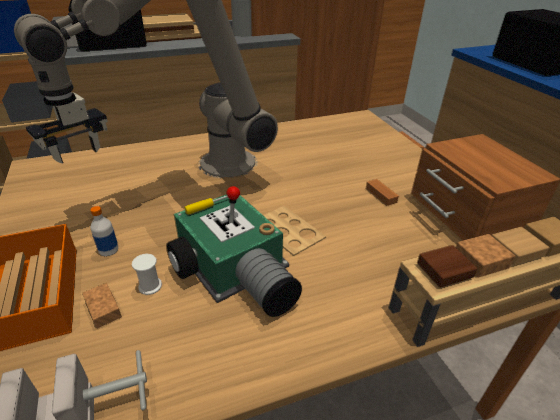

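The top view shows the gearbox at around (318,222), with the red knob at (312,230) near the middle of the left lane. The dots are readable, and the screwdriver is at (340,253). The scene view shows the stick upright, with the spool and glue bottle on the right side.

Next I'll move above the gearbox to measure with the wrist camera.

```bash
python3 - <<'E'
from h import *
s=robot.observe();T=T_tool(s)
c=cam('wrist'); print(np.round(c['hand_eye'],3),c['vfov'])
yaw=np.radians(15.8)
g=np.array([.5153,-.1253])
G=R.from_euler('z',yaw).as_matrix()
# view pose: camera over gate
Rt=G@np.diag([1,-1,-1.])
h=np.array(c['hand_eye'])
for z in (.36,.40,.42):
    p=np.array([*g,z])-Rt@[h[0,3],h[1,3],0]; p[2]=z
    d=T[:3,:3].T@(p-T[:3,3]); print(p,np.round(d*10,2),np.round(R.from_matrix(T[:3,:3].T@Rt).as_rotvec()/np.pi,3))
E
```

```text
[[ 0.     0.956  0.294  0.079]
 [ 1.    -0.001  0.001  0.   ]
 [ 0.001  0.294 -0.956 -0.195]
 [ 0.     0.     0.     1.   ]] 58.84530377550473
[ 0.4389679  -0.14688315  0.36      ] [ 3.41 -2.12 -1.71] [-0.    -0.     0.046]
[ 0.4389679  -0.14688315  0.4       ] [ 3.41 -2.12 -2.11] [-0.    -0.     0.046]
[ 0.4389679  -0.14688315  0.42      ] [ 3.41 -2.12 -2.31] [-0.    -0.     0.046]
```

Emit:
move_arm --pt "0 0 -0.5 0 0 0.023" --pt "0 0 -0.9 0 0 0.046" --pt "0 0 -0.9 0 0 0.046"

```text
time: 0.52
tool_pos: [0.214, -0.481, 0.2827]
tool_rot: [3.135, -0.0, 0.274]
contact_force: [0.3, -0.4, -1.0]
opening: 0.0919
grip_force: 0.0
```

Emit:
move_arm --pt "0.4 -0.36 0 0 0 0" --pt "0.8 -0.72 0 0 0 0" --pt "0.8 -0.72 0 0 0 0"

```text
time: 0.9
tool_pos: [0.2723, -0.3856, 0.279]
tool_rot: [-3.14, -0.0, 0.279]
contact_force: [-0.1, -0.3, -0.1]
opening: 0.0919
grip_force: 0.0
```

Emit:
move_arm --pt "0.4 -0.36 0 0 0 0" --pt "0.8 -0.72 0 0 0 0" --pt "0.8 -0.72 0 0 0 0"

```text
time: 1.27
tool_pos: [0.3294, -0.2956, 0.279]
tool_rot: [-3.14, 0.0, 0.279]
contact_force: [-0.1, -0.3, -0.5]
opening: 0.0915
grip_force: 0.0
```

Emit:
move_arm --pt "0.4 -0.36 0 0 0 0" --pt "0.8 -0.72 0 0 0 0" --pt "0.8 -0.72 0 0 0 0"

```text
time: 1.65
tool_pos: [0.3868, -0.2054, 0.279]
tool_rot: [-3.141, 0.0, 0.278]
contact_force: [-0.8, -0.7, 0.4]
opening: 0.0919
grip_force: 0.0
```

Emit:
move_arm --pt "0.4 -0.36 0 0 0 0" --pt "0.8 -0.72 0 0 0 0" --pt "0.8 -0.72 0 0 0 0" --pt "0.8 -0.72 0 0 0 0" --pt "0.8 -0.72 0 0 0 0"

```text
time: 2.28
tool_pos: [0.443, -0.1174, 0.2794]
tool_rot: [3.141, 0.001, 0.272]
contact_force: [1.0, -0.2, -0.6]
opening: 0.092
grip_force: 0.0
```

```bash
python3 - <<'E'
from h import *
s=robot.observe(); print(s['time'],s['tool_pos'],s['tool_rot'],s['contact_force'])
c=cam('wrist'); save(c,'w1.png'); np.savez('w1.npz',P=cloud(c),im=c['image'])
P=cloud(c);im=c['image'];h=cv2.cvtColor(im,cv2.COLOR_RGB2HSV)
Q=P[red(im)&(P[...,2]>.17)&(P[...,2]<.24)]
A=np.c_[2*Q,np.ones(len(Q))];x=np.linalg.lstsq(A,(Q**2).sum(1),rcond=None)[0]
print('knob',len(Q),x[:3],np.sqrt(x[3]+x[:3]@x[:3]),Q.max(0),Q.min(0))
m=(P[...,2]>.112)&(P[...,2]<.13)&(h[...,1]<50)&(h[...,2]>110)
n,l,st,ce=cv2.connectedComponentsWithStats(m.astype(np.uint8)); k=1+np.argmax(st[1:,4])
print('plate',st[k],cv2.minAreaRect(P[l==k][:,:2].astype(np.float32)),np.median(P[l==k][:,2]))
g=green(im)&(P[...,2]>.11)&(P[...,2]<.125); print('deck',cv2.minAreaRect(P[g][:,:2].astype(np.float32)),np.median(P[g][:,2]))
E
```

```text
2.275 [ 0.44297886 -0.11742971  0.27939472] [3.14132719e+00 6.32967312e-04 2.71972634e-01] [ 0.97161786 -0.17473594 -0.57172474]
knob 1869 [ 0.49463667 -0.09944449  0.19727035] 0.017435572567021353 [ 0.51227361 -0.08175852  0.2162736 ] [ 0.47766438 -0.11678659  0.19533331]
plate [  260    35   117   140 10302] ((0.5155559182167053, -0.12753206491470337), (0.12231316417455673, 0.1025608628988266), 16.0714054107666) 0.12201872044119658
deck ((0.5024327039718628, -0.1388915777206421), (0.20854812860488892, 0.21630781888961792), 15.73449993133545) 0.1180283047270218
```

View pics/w1.png

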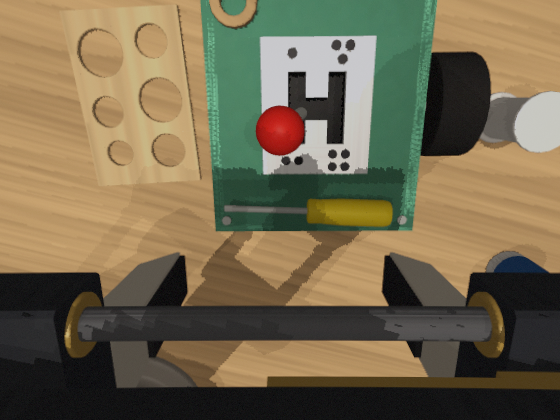

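The wrist view shows the knob at (280,130) in the left lane, just short of the middle. Three dots sit at the far right (344,50) and four at the near right (339,160). The knob solves to F≈-0.07, A≈-0.18 with radius 17.4 mm, and the plate measures 122x103 mm at z 122 mm; both match the given sizes.

Next I'll shut the fingers and lower them behind the knob.

Emit:
move_arm --pt "0 0 0 0 0 0" --pt "0 0 0 0 0 0" --pt "0 -0.03 0.4 0 0 -0.001" --pt "0 -0.03 0.7 0 0 -0.001" --pt "0 -0.03 1.0 0 0 -0.001" --pt "0 -0.03 1.0 0 0 -0.001" --pt "0 -0.03 1.0 0 0 -0.001" --fingers -1 --newtons 20

```text
time: 3.2
tool_pos: [0.4434, -0.1132, 0.1808]
tool_rot: [3.14, -0.001, 0.277]
contact_force: [-0.0, 0.4, 0.6]
opening: 0.0263
grip_force: 0.0
```

```bash
cat >> h.py <<'E'
g0=np.array([.5155,-.1275]); YAW=.2805
def gb(p):
    d=np.asarray(p)[:2]-g0; c,s=np.cos(YAW),np.sin(YAW); return np.round(1000*np.array([c*d[0]+s*d[1],-s*d[0]+c*d[1]]),1)
def knob(name):
    c=cam(name);P=cloud(c);Q=P[red(c['image'])&(P[...,2]>.17)&(P[...,2]<.24)&(np.hypot(*(P[...,:2]-g0).transpose(2,0,1))<.1)]
    if len(Q)<20: print(name,'no knob');return c
    v=Q-c['E'][:3,3]
    A=np.c_[2*Q,np.ones(len(Q))];x=np.linalg.lstsq(A,(Q**2).sum(1),rcond=None)[0]
    k=gb(x); print(name,len(Q),'fit',k,'z',round(x[2],4),'r',round(float(np.sqrt(max(0,x[3]+x[:3]@x[:3]))),4),'centroid',gb(Q.mean(0)),'F',round(k[0]/180,3))
    return c
def rep():
    s=robot.observe(); print(round(s['time'],2),'tool',gb(s['tool_pos']),np.round(s['tool_pos'][2],4),'yaw',np.round(s['tool_rot'],3),'F',np.round(R.from_euler('z',-YAW).apply(s['contact_force']),1),s['opening'])
E
python3 - <<'E'
from h import *
rep(); c=knob('wrist'); knob('top'); knob('scene')
E
```

```text
3.2 tool [-65.3  33.7] 0.1808 yaw [ 3.14e+00 -1.00e-03  2.77e-01] F [0.1 0.4 0.6] 0.026271875850543795
wrist 4322 fit [-12.3  32.7] z 0.1971 r 0.0175 centroid [-10.4  32.9] F -0.068
top no knob
scene 137 fit [-9.9 32.3] z 0.2007 r 0.0161 centroid [-2.9 28.7] F -0.055
```

Emit:
move_arm --pt "0 0 0.1 0 0 0" --pt "0 0 0.1 0 0 0" --pt "0 0 0.1 0 0 0" --pt "0 0 0.1 0 0 0" --pt "0.1 0 0.1 0 0 0" --pt "0.2 0 0.1 0 0 0" --pt "0.25 0 0.1 0 0 0" --pt "0.3 0 0.1 0 0 0" --pt "0.34 0 0.1 0 0 0" --pt "0.34 0 0.1 0 0 0"

```text
time: 4.6
tool_pos: [0.4754, -0.1034, 0.1696]
tool_rot: [-3.142, 0.0, 0.278]
contact_force: [-2.3, -0.2, 0.4]
opening: 0.0006
grip_force: 0.9
```

```bash
python3 - <<'E'
from h import *
rep(); c=knob('wrist'); save(c,'w2.png')
E
```

```text
4.6 tool [-31.8  34.2] 0.1696 yaw [-3.142  0.     0.278] F [-2.3  0.5  0.4] 0.0005837027138813118
wrist 4381 fit [-8.  32.7] z 0.1974 r 0.0176 centroid [-4.1 32.9] F -0.044
```

View pics/w2.png

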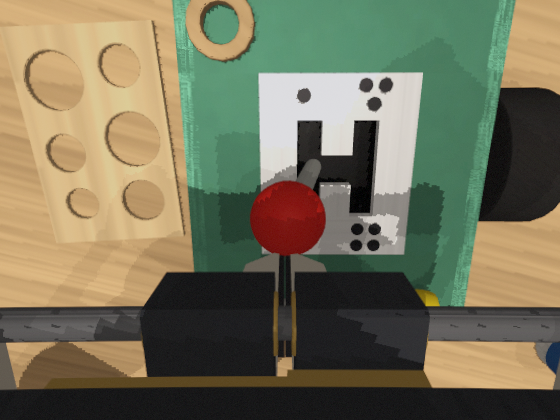

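The fingertips are touching the back of the knob at (288,218), and it has moved to x = -8 mm. It needs another 8 mm to reach the middle.

Emit:
move_arm --pt "0.04 0 0 0 0 0" --pt "0.08 0 0 0 0 0" --pt "0.08 0 0 0 0 0" --pt "0.08 0 0 0 0 0"

```text
time: 5.15
tool_pos: [0.4833, -0.1013, 0.1698]
tool_rot: [3.141, -0.0, 0.278]
contact_force: [-1.8, 0.8, 2.5]
opening: 0.0007
grip_force: 1.5
```

```bash
python3 - <<'E'
from h import *
rep(); c=knob('wrist')
E
```

```text
5.15 tool [-23.7  34.1] 0.1698 yaw [ 3.141 -0.     0.278] F [-1.5  1.3  2.5] 0.0006514660257303743
wrist 4378 fit [-0.1 32.7] z 0.1975 r 0.0176 centroid [ 3.9 32.8] F -0.001
```

Emit:
move_arm --pt "-0.15 0 0 0 0 0" --pt "-0.3 0 0 0 0 0" --pt "-0.3 -0.25 0 0 0 0" --pt "-0.3 -0.5 0 0 0 0" --pt "-0.1 -0.5 0 0 0 0" --pt "0.12 -0.5 0 0 0 0" --pt "0.24 -0.5 0 0 0 0" --pt "0.24 -0.5 0 0 0 0" --pt "0.24 -0.5 0 0 0 0"

```text
time: 6.32
tool_pos: [0.4917, -0.0469, 0.1695]
tool_rot: [-3.141, 0.001, 0.277]
contact_force: [-0.5, 0.3, -0.4]
opening: 0.0004
grip_force: 0.0
```

```bash
python3 - <<'E'
from h import *
rep(); c=knob('wrist');knob('scene');knob('top')
E
```

```text
6.33 tool [-0.6 84. ] 0.1695 yaw [-3.141e+00  1.000e-03  2.770e-01] F [-0.4  0.5 -0.4] 0.00038575119237878644
wrist 3023 fit [ 0.  32.8] z 0.1975 r 0.0176 centroid [ 8.9 34.7] F 0.0
scene 130 fit [ 2.2 32.4] z 0.2003 r 0.016 centroid [ 9.5 28.5] F 0.012
top no knob
```

Still centred in the cross slot. Next I'll push across in two steps with a check between them.

Emit:
move_arm --pt "0 0.1 0 0 0 0" --pt "0 0.16 0 0 0 0" --pt "0 0.22 0 0 0 0" --pt "0 0.28 0 0 0 0" --pt "0 0.34 0 0 0 0" --pt "0 0.4 0 0 0 0" --pt "0 0.4 0 0 0 0"

```text
time: 7.35
tool_pos: [0.5044, -0.0856, 0.1711]
tool_rot: [3.14, -0.002, 0.277]
contact_force: [-1.5, 0.5, 8.7]
opening: -0.0
grip_force: 3.5
```

```bash
python3 - <<'E'
from h import *
rep(); c=knob('wrist');knob('scene')
E
```

```text
7.35 tool [ 0.9 43.3] 0.1711 yaw [ 3.14e+00 -2.00e-03  2.77e-01] F [-1.3  0.9  8.7] -2.2893090253186556e-05
wrist 1878 fit [ 0.6 24.3] z 0.1993 r 0.0169 centroid [11.8 23.1] F 0.003
scene 135 fit [ 1.8 24. ] z 0.2019 r 0.0162 centroid [ 9.6 20.1] F 0.01
```

```bash
python3 - <<'E'
from h import *
c=cam('wrist'); cv2.imwrite('pics/w3.png',cv2.resize(c['image'][100:360,150:450,::-1],None,fx=2,fy=2))
rep()
E
```

```text
7.5 tool [ 0.9 43.3] 0.1711 yaw [ 3.14e+00 -2.00e-03  2.77e-01] F [-0.2  1.   8.1] 8.78928665589979e-05
```

View pics/w3.png

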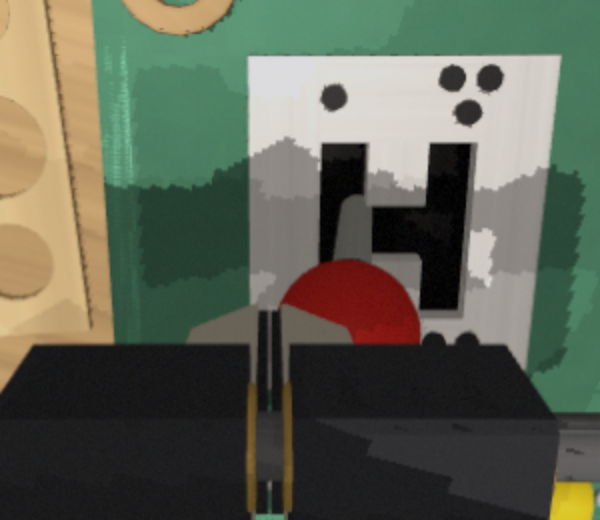

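The knob at (350,310) is rubbing on the flared upper part of the finger. That explains the upward force of about 8 N, so I'll back off, raise the tips to the knob's waist and continue.

Emit:
move_arm --pt "0 -0.12 0 0 0 0" --pt "0 -0.25 0 0 0 0" --pt "0 -0.25 -0.18 0 0 0" --pt "0 -0.25 -0.18 0 0 0" --pt "0 -0.1 -0.18 0 0 0" --pt "0 -0.02 -0.18 0 0 0" --pt "0 0.05 -0.18 0 0 0" --pt "0 0.05 -0.18 0 0 0"

```text
time: 8.5
tool_pos: [0.5048, -0.0907, 0.1872]
tool_rot: [-3.141, 0.0, 0.276]
contact_force: [0.9, 0.4, -0.5]
opening: 0.0005
grip_force: 0.0
```

```bash
python3 - <<'E'
from h import *
rep(); c=knob('wrist');knob('scene')
E
```

```text
8.5 tool [-0.  38.3] 0.1872 yaw [-3.141  0.     0.276] F [ 1.   0.2 -0.5] 0.0004820085414946648
wrist 2324 fit [ 0.8 24.5] z 0.2002 r 0.0164 centroid [ 8.9 23.7] F 0.004
scene 133 fit [ 1.9 23.6] z 0.2019 r 0.0162 centroid [ 9.8 20. ] F 0.011
```

```bash
python3 - <<'E'
from h import *
c=cam('wrist');P=cloud(c);T=T_tool(robot.observe())
Q=((P-T[:3,3])@T[:3,:3])*1000
m=(np.abs(Q[...,0])<25)&(np.abs(Q[...,1])<80)&(Q[...,2]>-110)&(Q[...,2]<3)&~red(c['image'])&(c['range_z']>0)
q=Q[m]
for z in range(-100,4,5):
    a=q[(q[:,2]>=z)&(q[:,2]<z+5)]
    if len(a)>3: print(z,len(a),'y',np.round(np.percentile(a[:,1],[1,99]),1),'x',np.round(np.percentile(a[:,0],[1,99]),1))
E
```

```text
-95 20 y [-2.3  2.7] x [-10.6  -4.6]
-90 15 y [-2.3  2.7] x [-8.2 -3.9]
-85 186 y [-2.1  2.5] x [-10.1  -0.9]
-80 70 y [-1.8  2.2] x [8.5 9.8]
-75 100 y [-3.4  3.7] x [ 8.5 11.2]
-70 120 y [-3.5  3.8] x [ 8.7 11.4]
-65 103 y [-3.6  3.9] x [ 8.6 11.2]
-60 213 y [-16.1  16.7] x [ 8.8 11.3]
-55 402 y [-16.2  16.2] x [ 8.8 11.3]
-50 352 y [-15.5  15.7] x [-8.9 11.3]
-45 249 y [-9.8 10.7] x [-1.5 11.2]
-40 59 y [-5.7  6. ] x [ 8.6 11.1]
-20 4 y [29.2 31.7] x [-7.9  4.3]
-15 18 y [-2.6 32.1] x [-1.7 13.4]
-10 34 y [-2.6 28.9] x [ 3.  17.3]
```

The fingertips are thin (about ±3 mm) for the lowest 40 mm and flare above that, so at this height the flare clears the knob. I'll keep pushing across.

Emit:
move_arm --pt "0 0.05 0 0 0 0" --pt "0 0.1 0 0 0 0" --pt "0 0.15 0 0 0 0" --pt "0 0.15 0 0 0 0"

```text
time: 9.15
tool_pos: [0.5091, -0.1048, 0.1876]
tool_rot: [3.141, -0.0, 0.277]
contact_force: [0.6, -0.6, -0.4]
opening: 0.0006
grip_force: 0.0
```

```bash
python3 - <<'E'
from h import *
rep(); c=knob('wrist');knob('scene'); cv2.imwrite('pics/w4.png',cv2.resize(c['image'][100:360,150:450,::-1],None,fx=2,fy=2))
E
```

```text
9.15 tool [ 0.1 23.6] 0.1876 yaw [ 3.141 -0.     0.277] F [ 0.4 -0.8 -0.4] 0.0006032505908794733
wrist 2023 fit [ 1.9 24.3] z 0.2042 r 0.0145 centroid [10.1 24.5] F 0.011
scene 135 fit [ 2.1 23.8] z 0.2023 r 0.016 centroid [ 9.6 20.1] F 0.012
```

View pics/w4.png

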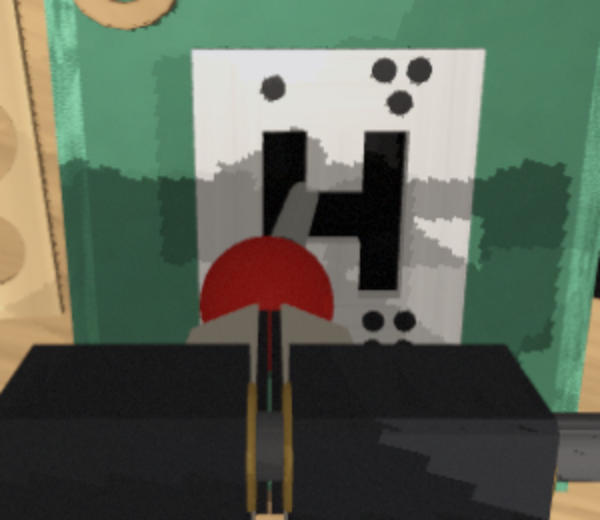

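The fingers sit right over the knob (268,300) with no force on them. So the closed fingertips really end above it, well short of the nominal TCP. I'll measure the gripper's true lower outline from the depth data, both closed and open.

```bash
python3 - <<'E'
from h import *
def prof(P,im,T,lab):
    Q=((P-T[:3,3])@T[:3,:3])*1000
    m=(np.abs(Q[...,0])<60)&(np.abs(Q[...,1])<100)&(Q[...,2]>-150)&(Q[...,2]<8)&~red(im)&(P[...,2]>.135)
    q=Q[m]; print(lab,'rows: y bin, max z (lowest), its x, min/max x')
    for y in range(-90,91,6):
        a=q[(q[:,1]>=y)&(q[:,1]<y+6)]
        if len(a)>20: print(y,len(a),np.round(np.percentile(a[:,2],[2,50,99]),0),np.round(np.percentile(a[:,0],[2,98]),0))
c=cam('wrist');prof(cloud(c),c['image'],T_tool(robot.observe()),'closed')
d=np.load('w1.npz');T=np.eye(4);T[:3,:3]=R.from_euler('xyz',[3.14133,.00063,.27197]).as_matrix();T[:3,3]=[.44298,-.11743,.27939]
prof(d['P'],d['im'],T,'open')
for n,i,k in (('closed',c['image'],c['range_z']),):
    print([(v,[round(float(k[v,u]),3) for u in range(270,300,4)]) for v in (235,245,252,260,275,300)])
E
```

```text
closed rows: y bin, max z (lowest), its x, min/max x
-84 504 [-108. -105. -103.] [-2. 12.]
-78 28 [-109. -106. -105.] [ 0. 13.]
-72 39 [-119. -116. -114.] [23. 31.]
-66 841 [-121. -120. -115.] [24. 31.]
-60 951 [-122. -120. -115.] [24. 31.]
-54 1619 [-142. -121. -115.] [21. 31.]
-48 2284 [-143. -131. -115.] [21. 31.]
-42 2271 [-143. -131. -115.] [21. 31.]
-36 1912 [-143. -137. -115.] [21. 35.]
-30 4230 [-143. -127. -108.] [21. 36.]
-24 4239 [-143. -127. -109.] [21. 36.]
-18 4333 [-143. -127.  -51.] [11. 36.]
-12 4437 [-143. -127.  -46.] [11. 36.]
-6 4325 [-143. -126.  -41.] [-5. 36.]
0 4323 [-143. -126.  -41.] [-5. 36.]
6 4428 [-143. -127.  -45.] [11. 36.]
12 4355 [-143. -127.  -49.] [11. 36.]
18 4230 [-143. -127. -109.] [21. 36.]
24 4242 [-143. -127. -108.] [21. 36.]
30 1691 [-143. -137. -113.] [22. 36.]
36 1974 [-143. -136. -115.] [24. 31.]
42 1968 [-143. -136. -115.] [24. 31.]
48 1324 [-141. -120. -115.] [24. 31.]
54 948 [-121. -120. -115.] [24. 31.]
60 569 [-121. -119. -114.] [23. 31.]
78 104 [-106. -104. -103.] [-4.  5.]
open rows: y bin, max z (lowest), its x, min/max x
-72 227
[... 600 characters left out ...]
21. 31.]
24 2264 [-143. -131. -115.] [21. 31.]
30 2275 [-143. -131. -115.] [21. 31.]
36 2279 [-143. -131. -115.] [21. 31.]
42 5528 [-142. -119.  -39.] [-8. 35.]
48 7218 [-138. -120.  -44.] [-6. 36.]
54 3250 [-130. -124.  -47.] [10. 36.]
60 856 [-120. -110.  -50.] [10. 36.]
66 92 [-113. -109. -107.] [35. 36.]
[(235, [0.187, 0.185, 0.185, 0.184, 0.184, 0.184, 0.185, 0.185]), (245, [0.183, 0.184, 0.182, 0.182, 0.181, 0.182, 0.183, 0.184]), (252, [0.183, 0.183, 0.171, 0.181, 0.181, 0.172, 0.171, 0.184]), (260, [0.162, 0.163, 0.163, 0.165, 0.166, 0.165, 0.163, 0.163]), (275, [0.094, 0.094, 0.148, 0.151, 0.152, 0.152, 0.148, 0.093]), (300, [0.083, 0.086, 0.094, 0.134, 0.133, 0.135, 0.085, 0.083])]
```

The whole gripper sits about 38 mm higher than the nominal TCP, open or closed. The tips are really at TCP-38 mm and the body at TCP-104 mm, which fits the contacts so far. I'll use TCP z≈0.135, which puts the tips at about 0.173 and the body at about 0.239.

Emit:
move_arm --pt "0 -0.3 0 0 0 0" --pt "0 -0.6 0 0 0 0" --pt "0 -0.6 0 0 0 0" --pt "0 -0.6 0.3 0 0 0" --pt "0 -0.6 0.53 0 0 0" --pt "0 -0.6 0.53 0 0 0" --pt "0 -0.6 0.53 0 0 0"

```text
time: 10.18
tool_pos: [0.4933, -0.0473, 0.1354]
tool_rot: [3.141, -0.001, 0.277]
contact_force: [-0.5, 1.1, 0.3]
opening: 0.0005
grip_force: 0.0
```

```bash
python3 - <<'E'
from h import *
rep(); c=knob('wrist');knob('scene'); 
E
```

```text
10.18 tool [ 0.8 83.2] 0.1354 yaw [ 3.141e+00 -1.000e-03  2.770e-01] F [-0.2  1.2  0.3] 0.00047051803662289613
wrist 2980 fit [-0.3 24.4] z 0.1987 r 0.0177 centroid [10.5 25.3] F -0.002
scene 125 fit [ 2.  23.8] z 0.2018 r 0.0161 centroid [10.3 20.2] F 0.011
```

Stick at F≈0, A≈-0.14. Next I'll push across.

Emit:
move_arm --pt "0 0.15 0 0 0 0" --pt "0 0.22 0 0 0 0" --pt "0 0.28 0 0 0 0" --pt "0 0.34 0 0 0 0" --pt "0 0.4 0 0 0 0" --pt "0 0.45 0 0 0 0" --pt "0 0.45 0 0 0 0"

```text
time: 11.15
tool_pos: [0.505, -0.0905, 0.1345]
tool_rot: [3.141, 0.0, 0.277]
contact_force: [0.2, -0.6, -0.4]
opening: 0.0004
grip_force: 0.0
```

```bash
python3 - <<'E'
from h import *
rep(); c=knob('wrist');knob('scene'); 
E
```

```text
11.15 tool [ 0.1 38.5] 0.1345 yaw [3.141 0.    0.277] F [-0.  -0.6 -0.4] 0.000447141473501475
wrist 508 fit [0.1 2.5] z 0.2005 r 0.0175 centroid [15.4  0.8] F 0.001
scene 137 fit [2.1 1.9] z 0.2032 r 0.0161 centroid [ 9.5 -1.5] F 0.012
```

Emit:
move_arm --pt "0 0.06 0 0 0 0" --pt "0 0.12 0 0 0 0" --pt "0 0.18 0 0 0 0" --pt "0 0.24 0 0 0 0" --pt "0 0.3 0 0 0 0" --pt "0 0.33 0 0 0 0" --pt "0 0.34 0 0 0 0" --pt "0 0.34 0 0 0 0"

```text
time: 12.25
tool_pos: [0.5141, -0.1228, 0.1345]
tool_rot: [3.141, 0.0, 0.277]
contact_force: [0.2, 0.7, 0.6]
opening: 0.0004
grip_force: 0.2
```

```bash
python3 - <<'E'
from h import *
rep(); c=knob('wrist');knob('scene'); 
E
```

```text
12.25 tool [-0.   4.9] 0.1345 yaw [3.141 0.    0.277] F [0.4 0.6 0.6] 0.00042879895152995214
wrist 630 fit [  0.2 -30.7] z 0.1977 r 0.0173 centroid [ 15.5 -31. ] F 0.001
scene 138 fit [  1.7 -31. ] z 0.2005 r 0.0162 centroid [ 10.  -33.9] F 0.009
```

The stick is in the right lane at A≈+0.17, F≈0. I'll go around behind the knob.

Emit:
move_arm --pt "0 -0.1 0 0 0 0" --pt "0 -0.2 0 0 0 0" --pt "-0.2 -0.2 0 0 0 0" --pt "-0.55 -0.2 0 0 0 0" --pt "-0.55 -0.2 0 0 0 0" --pt "-0.55 0.1 0 0 0 0" --pt "-0.55 0.37 0 0 0 0" --pt "-0.55 0.37 0 0 0 0" --pt "-0.55 0.37 0 0 0 0"

```text
time: 13.48
tool_pos: [0.4714, -0.1724, 0.1345]
tool_rot: [-3.141, 0.0, 0.278]
contact_force: [0.2, 1.5, -0.2]
opening: 0.0005
grip_force: 0.0
```

```bash
python3 - <<'E'
from h import *
rep(); c=knob('wrist');knob('scene'); 
E
```

```text
13.47 tool [-54.8 -30.9] 0.1345 yaw [-3.141  0.     0.278] F [ 0.6  1.4 -0.2] 0.0005159060436955819
wrist 7852 fit [ -0.4 -30.9] z 0.1978 r 0.0175 centroid [  2.1 -30.8] F -0.002
scene 148 fit [  2.1 -31.2] z 0.201 r 0.016 centroid [  9.3 -34.1] F 0.012
```

Emit:
move_arm --pt "0.1 0 0 0 0 0" --pt "0.2 0 0 0 0 0" --pt "0.26 0 0 0 0 0" --pt "0.32 0 0 0 0 0" --pt "0.38 0 0 0 0 0" --pt "0.44 0 0 0 0 0" --pt "0.5 0 0 0 0 0" --pt "0.56 0 0 0 0 0" --pt "0.62 0 0 0 0 0" --pt "0.66 0 0 0 0 0" --pt "0.66 0 0 0 0 0"

```text
time: 14.95
tool_pos: [0.5351, -0.1551, 0.1344]
tool_rot: [-3.141, 0.0, 0.278]
contact_force: [-2.0, 0.1, -1.1]
opening: 0.0003
grip_force: 0.5
```

```bash
python3 - <<'E'
from h import *
rep(); c=knob('wrist');knob('scene'); 
E
```

```text
14.95 tool [ 11.2 -31.9] 0.1344 yaw [-3.141  0.     0.278] F [-1.9  0.7 -1.1] 0.00025769385064088046
wrist 6428 fit [ 38.9 -30.3] z 0.1934 r 0.0178 centroid [ 43.7 -30.4] F 0.216
scene 149 fit [ 40.9 -30.5] z 0.1963 r 0.0163 centroid [ 48.6 -34.3] F 0.227
```

Emit:
move_arm --pt "0.02 0 0 0 0 0" --pt "0.04 0 0 0 0 0" --pt "0.06 0 0 0 0 0" --pt "0.07 0 0 0 0 0" --pt "0.07 0 0 0 0 0"

```text
time: 15.68
tool_pos: [0.5406, -0.1535, 0.1344]
tool_rot: [-3.141, 0.002, 0.278]
contact_force: [-5.4, -2.0, -1.0]
opening: 0.0002
grip_force: 3.0
```

```bash
python3 - <<'E'
from h import *
rep(); c=knob('wrist');knob('scene'); 
E
```

```text
15.68 tool [ 16.9 -31.9] 0.1344 yaw [-3.141e+00  2.000e-03  2.780e-01] F [-5.8 -0.4 -1. ] 0.0002127917018658407
wrist 6329 fit [ 44.3 -30.1] z 0.1924 r 0.0176 centroid [ 49.  -30.3] F 0.246
scene 149 fit [ 46.  -30.1] z 0.1951 r 0.0164 centroid [ 53.7 -34. ] F 0.256
```

The force has risen to about 6 N at F≈0.249, so the stick is against the stop. I'll give it a slight extra press, then back straight off and up.

Emit:
move_arm --pt "0.02 0 0 0 0 0" --pt "0.02 0 0 0 0 0" --pt "0.02 0 0 0 0 0" --pt "-0.1 0 0 0 0 0" --pt "-0.3 0 0 0 0 0" --pt "-0.5 0 0 0 0 0" --pt "-0.5 0 -0.4 0 0 0" --pt "-0.5 0 -0.9 0 0 0" --pt "-0.5 0 -0.9 0 0 0" --pt "-0.5 0 -0.9 0 0 0"

```text
time: 17.02
tool_pos: [0.4935, -0.1669, 0.2245]
tool_rot: [3.141, -0.001, 0.277]
contact_force: [-0.0, 1.3, 0.1]
opening: 0.0007
grip_force: 0.0
```

```bash
python3 - <<'E'
from h import *
rep(); c=knob('wrist');knob('scene'); save(c,'w5.png')
E
```

```text
17.02 tool [-32.  -31.8] 0.2245 yaw [ 3.141e+00 -1.000e-03  2.770e-01] F [0.3 1.3 0.1] 0.0006622805282645697
wrist 3003 fit [ 44.6 -30. ] z 0.1925 r 0.0174 centroid [ 45.1 -30.1] F 0.248
scene 151 fit [ 46.5 -30.3] z 0.1948 r 0.0164 centroid [ 54.  -33.7] F 0.258
```

View pics/w5.png

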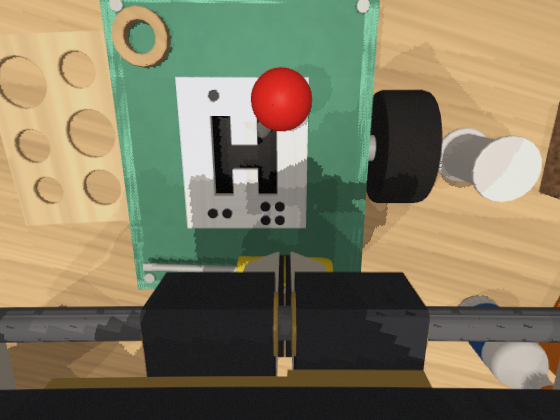

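The knob now stands at the far right (282,98), over the third slot at F≈0.25 and A≈0.17. The ring, screwdriver, panel and spool have not moved, and nothing is touching the robot, so I'll hand in.

```bash
python3 -c "
from cell import robot
print(robot.hand_in())"
```

```text
the job is handed in; nothing more can be done
None
```

The gearstick is standing fully home in third (F≈0.25, A≈0.17), pushed only from outside, with the loose things near the gearbox undisturbed; handed in at about 17 s, no verdict returned.

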